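Shake the stray brass cap out of the brush-head sieve

ROBOT

A 6-joint arm with a two-finger parallel gripper is mounted at the origin on the work surface. World frame = base frame: x ahead of the robot, y to its left, z up, the work surface at z = 0. Lengths are in m, angles in rad, forces in N, time in s.
With the tool pointing down it reaches from about 0.3 to 0.775 m from the base axis. Payload 14.6 kg.
Tool frame: the origin (TCP) lies midway between the tips of the shut fingers; the grasp point (between the pads) lies 19 mm behind it (ctrl.tcp_to_grasp is the z of the grasp point in the tool frame, in m); z points along the fingers, y is the line along which they close (so a half turn about z gives the same grasp; the last joint's range is limited). The gripper opens to 94 mm and grips with 3 to 60 N. Pads are 16 mm wide; open, the fingers measure 119 mm over their backs; the gripper's body (75 mm by 177 mm) begins 78 mm behind the grasp point.
Start: joints at [1.195, 0.3, 1.521, -0, 1.321, -0.067], TCP at [0.167, 0.524, 0.181] pointing down, gripper open.
Joint ranges: [-3.03, 3.03], [-0.79, 2.21], [0.23, 2.52], [-1.04, 4.18], [0, 3.07], [-2.55, 2.55]. Speed limits (rad/s): [2.22, 2.22, 2.57, 3.14, 3.14, 3.14].

INTERFACE

Orientations are given as [roll, pitch, yaw] about the fixed x, y, z axes, in that order (R = Rz(yaw) Ry(pitch) Rx(roll)).
In Python, from station import monitor, camera, ctrl gives the robot as it stands.
- The arm moves only by the tool apply_moves, never from a script. Its argument "plan" is one flat list of numbers, 4 for each row, row after row: the shift along the tool's x, y, z in mm, then the turn about the tool's z in rad. In form: [dx, dy, dz, spin, dx, dy, dz, spin, ...]. A call has 1 to 20 rows; each row shifts and turns the commanded pose from where the row before left it, along the tool's axes as they then stand; what a row does not reach is not made up. A row lasts 1/10 s, in which the tool goes at most 50 mm and 8.59 degrees, less where a joint would pass 70% of its speed; a pose out of reach is approached as far as the arm can. A call is refused whole if a number of a shift passes 50 or a number of a turn 0.15, either way. A call with a gripper value outside its range is refused whole. "hand" is the gripper command: -1 is shut, 1 is fully open, values between are in proportion, set as the call begins (left out, the last holds). The fingers move at their own pace and stop on an object; "squeeze" is the grip in N (left out, the last holds). Time passes only in rows, so rows that do not move let the fingers close. It gives the time, the measured TCP pose, the force, the opening and the grip force at its end, in the units of the state.
- monitor.get_obs(): the state, without advancing time (a new reading comes with each control period).
- camera(name): name is "scene" or "top"; returns a dict with "image" (384x512x3 uint8, red, green, blue), "range_z" (384x512 float32, m along the optical axis (not along the pixel's ray), 0 where there is no reading), "mtx" (3x3 intrinsics, pixels), "distortion" ([k1, k2, p1, p2, k3] as OpenCV has them; the pictures are not rectified), "rvec" (rotation vector, rad) and "tvec" (3), from world to camera coordinates, as OpenCV has them. Camera axes: x right, y down, z forward; pixel columns grow to the right and rows downward; lengths in m; the calibration is good to about 2 mm. A picture is of the moment at which its call begins.
- ctrl.hand_in(): hands the job in; it is judged then, once.
The state is a dict: "time_s": time; "qpos": joint angles; "joint_vel": joint speeds; "tau": joint torques, N m; "ee_pos": TCP position; "eef_rot": TCP orientation; "force": force on the tool from outside, world axes, zero at the start; "moment": the same for the moment, N m; "grip_width": finger opening in m; "grip_force": force on a finger pad.
Only numpy, scipy, OpenCV 4.12 (cv2) and the standard library are available. Lean on these libraries where they do the work, as an engineer would, in place of code of your own. Each camera call takes 0.05 s, during which the arm holds its last target. There are 200 camera calls.

TASK

A small brass end cap has got into the slotted wooden sieve together with a brush head. Lift the sieve by its arched handle, hold it level just above the big white tray and shake it side to side, across its slots, until the cap drops through into the tray; the brush head stays in. Then stand the sieve back on the bench where it stood and let go; do not touch the cap or the brush head with the gripper.

Things in the scene. Friction and masses are not known exactly. Their poses are not given: they have to be found in the camera images.
- sieve: Wooden sieve 160 mm (x) by 180 mm (y), rim 50 mm high, 0.2 to 0.45 kg. Origin: centre of underside. Handle bar along x over its middle, 18 mm wide, 22 high, centre 150 mm above the origin, 160 long: grip it mid-length, closing along y. Floor 11 to 16 mm above the origin: metal strips along x, three open slots 24 mm wide at y -46, 0, 46 mm. A like trug with closed floor is a bystander.
- tray: Big white plastic tray, empty, open on top, fixed to the bench: 260 mm (its x) by 320 mm (its y), 50 mm high, walls and floor 5 mm. Origin: centre of its underside, z up.
- cap: Small brass end cap in the sieve: cylinder, 18 mm diameter, 12 mm high, 15 g. Origin: centre of its lower end at the start. It stands on the sieve's outer floor strip at +y. It slides only when the sieve is jerked sideways at about 2.5 m/s2 or more: carry gently, shake briskly (such as 60 mm strokes of 0.25 s each).
- head: Round wooden brush head in the sieve: 64 mm diameter, 24 mm high, bristle holes on top, 50 g, too big for the slots. Origin: centre of its underside, z up.
There are look-alikes about, which are no part of the job. Leave any pink look-alike of the sieve alone.

How it is judged:
On the way, in this order (a step that is already met when the one before it is completed fails the run):
1. the sieve is held above the tray with the cap and the brush head still in it (z of sieve in the frame of tray above 0.045 m and horizontal distance between sieve and tray below 0.09 m and z of each of cap, head in the frame of sieve above 0.008 m), for 0.1 s.
2. the cap has dropped through into the tray while the sieve is held above it (z of sieve in the frame of tray above 0.045 m and horizontal distance between sieve and tray below 0.15 m and z of cap in the frame of tray below 0.035 m and z of head in the frame of sieve above 0.008 m), for 0.1 s.
At the end, for the whole second after the job is handed in: The cap lies in the white tray; the sieve stands flat on the bench, at rest, within 50 mm of where it stood at the start, with the brush head in it (x of cap in the frame of tray between -0.13 and 0.13 m and y of cap in the frame of tray between -0.16 and 0.16 m and z of cap in the frame of tray below 0.035 m and x of head in the frame of sieve between -0.075 and 0.075 m and y of head in the frame of sieve between -0.085 and 0.085 m and z of head in the frame of sieve between 0.008 and 0.06 m and distance of sieve from where it was at the start of the episode below 0.05 m and height (world z) of sieve below 0.008 m and angle between sieve's own z axis and vertical below 0.09 rad and linear speed of sieve below 0.02 m/s and linear speed of head below 0.03 m/s); the robot touches nothing.
It fails at once if the sieve is tilted by more than 12 degrees (angle between sieve's own z axis and vertical above 0.21 rad).
It fails at once if the gripper touches the cap (contact force between the fingers and cap above 0.3 N).
It fails at once if the gripper touches the brush head (contact force between the fingers and head above 0.3 N).
It also fails if it takes over 56 s, if anything falls off the work surface, if the arm or the gripper's body presses on something with over 40 N, if the wrist force passes 120 N, or if a joint passes its speed limit or range.

## Working session

There is one attempt and no reset: what is moved stays moved. The work goes in short steps, Python scripts to look and compute and a tool call to move; the robot and the scene stay as the last step left them, time stands still between calls to the robot, and variables do not carry over. Pictures are saved under pics/ and viewed, at most 10 in all, crops included, and the job is handed in when it is done.

Besides the shell and the picture viewer there is one more tool, called after "Call:" in YAML: its name, and indented under it one key for each argument. apply_moves: Moves the arm, as the interface text tells. Its arguments: {"type":"object","properties":{"plan":{"type":"array","items":{"type":"number"}},"hand":{"type":"number"},"squeeze":{"type":"number"}},"required":["plan"]}

```bash
mkdir -p pics; cat > h.py <<'E'
import numpy as np, cv2
from station import monitor,camera,ctrl
def grab(n,f):
    c=camera(n); cv2.imwrite(f,c["image"][:,:,::-1]); 
    np.savez(''+n+'.npz',**c); return c
def cloud(c):
    h,w=c["range_z"].shape
    u,v=np.meshgrid(np.arange(w),np.arange(h))
    p=np.stack([u.ravel(),v.ravel()],1).astype(np.float64)[:,None]
    n=cv2.undistortPoints(p,c["mtx"],c["distortion"])[:,0]
    z=c["range_z"].ravel()[:,None]
    X=np.hstack([n*z,z])
    R=cv2.Rodrigues(c["rvec"])[0]
    W=(X-c["tvec"].reshape(1,3))@R
    W[z[:,0]==0]=np.nan
    return W.reshape(h,w,3)
E
python3 - <<'E'
from h import *
a=grab("top","pics/t0.png");b=grab("scene","pics/s0.png")
print(monitor.get_obs(),ctrl.tcp_to_grasp)
E
```

```text
{'time_s': 0.1, 'qpos': array([ 1.19539992e+00,  3.00423414e-01,  1.52150085e+00, -1.75286386e-05,
        1.32067199e+00, -6.65800392e-02]), 'joint_vel': array([ 1.23834900e-03, -1.71298062e-03, -1.16273466e-03, -3.05963566e-04,
       -3.17834767e-04,  3.30597347e-05]), 'tau': array([ 1.65845362e-03, -5.32644582e+01, -3.53285372e+01,  7.10114907e-02,
        2.33423850e-02, -5.10081816e-05]), 'ee_pos': array([0.16706901, 0.52375355, 0.18074643]), 'eef_rot': array([-3.14059015e+00, -4.98290103e-05,  2.83278061e+00]), 'force': array([-0.05375834,  0.25544204, -0.14388024]), 'moment': array([-0.02694782,  0.03616768,  0.01802446]), 'grip_force': 0.0, 'grip_width': 0.09428782291356474} -0.0188
```

View pics/t0.png

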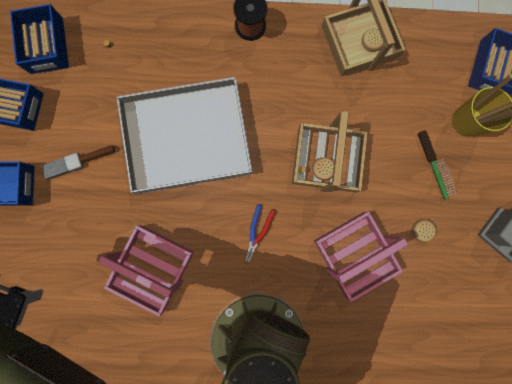

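View pics/s0.png

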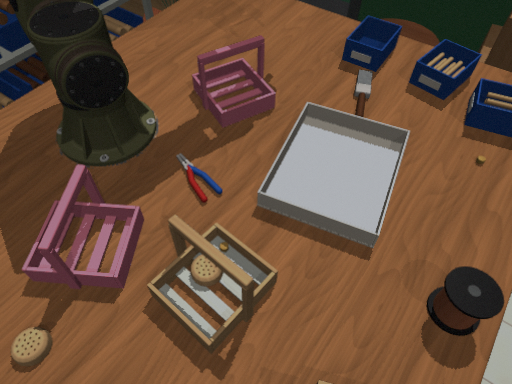

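Top view: sieve at about (331,158) with handle from (343,118) to (336,188), head at (323,168), cap near its left edge (305,170). White tray at (185,135). The closed trug at (363,40) and the pink sieves are bystanders.

```bash
python3 - <<'E'
from h import *
c=np.load('top.npz');s=np.load('scene.npz')
W=cloud(c);V=cloud(s)
def rect(P,n):
    r=cv2.minAreaRect((P[:,:2]*1000).astype(np.float32));print(n,r,len(P),np.nanmean(P,0))
    print(cv2.boxPoints(r).round(0).tolist())
A=W[100:205,280:380].reshape(-1,3);B=V[200:352,130:290].reshape(-1,3)
cen=W[158,318]
for X,n in((A,'top'),(B,'scene')):
    z=X[:,2]
    rect(X[(z>.14)&(z<.18)],n+' handle'); rect(X[(z>.04)&(z<.056)],n+' rim')
T=W[70:200,105:260].reshape(-1,3);rect(T[(T[:,2]>.04)&(T[:,2]<.06)],'tray')
for n,P,M,reg in(('top',c["image"],W,(140,195,290,372)),('scene',s["image"],V,(225,340,150,275))):
    a,b,d,e=reg
    hsv=cv2.cvtColor(P,cv2.COLOR_RGB2HSV)
    cv2.imwrite(f'pics/{n}z.png',cv2.resize(P[a-25:b+5,d:e,::-1],None,fx=5,fy=5,interpolation=cv2.INTER_CUBIC)) if n=='top' else 0
print('head',W[168,323],'capguess scene',V[246,223],'top',W[172,305],W[168,305])
E
```

```text
top handle ((493.0843811035156, -178.8742218017578), (20.12714195251465, 179.9510040283203), 84.19007110595703) 686 [ 0.49127575 -0.17762529  0.15802606]
[[403.0, -180.0], [582.0, -198.0], [584.0, -178.0], [405.0, -160.0]]
top rim ((491.9450988769531, -179.6724853515625), (181.50131225585938, 178.1816864013672), 84.07496643066406) 885 [ 0.49168387 -0.17791887  0.04757951]
[[394.0, -261.0], [571.0, -279.0], [590.0, -99.0], [413.0, -80.0]]
scene handle ((495.9732360839844, -178.601318359375), (20.35509490966797, 180.45407104492188), 84.61161804199219) 1478 [ 0.50271631 -0.18134776  0.15770197]
[[405.0, -180.0], [585.0, -197.0], [587.0, -177.0], [407.0, -160.0]]
scene rim ((475.7332763671875, -160.05772399902344), (330.8492126464844, 290.8251037597656), 40.03397750854492) 2200 [ 0.47988008 -0.17883885  0.04775752]
[[256.0, -155.0], [443.0, -378.0], [696.0, -165.0], [509.0, 58.0]]
tray ((542.2618408203125, 211.06549072265625), (262.5127258300781, 320.94891357421875), 11.553056716918945) 1037 [0.54287096 0.22272871 0.04723939]
[[382.0, 342.0], [446.0, 28.0], [703.0, 80.0], [639.0, 395.0]]
head [ 0.46214642 -0.16147495  0.04096651] capguess scene [ 0.46124625 -0.10611143  0.02537725] top [ 0.45592986 -0.11962965 -0.00048262] [ 0.46470423 -0.11724357  0.01479061]
```

View pics/topz.png

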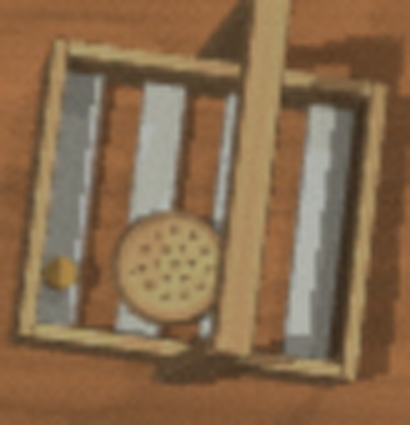

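Call:
apply_moves:
  plan: [0,0,-20,-0.105,0,0,-20,-0.105,-10,-17,0,0,-20,-34,0,0,-20,-34,0,0,-20,-34,0,0,-20,-34,0,0,-20,-34,0,0,-20,-34,0,0,-20,-34,0,0,-20,-34,0,0,-20,-34,0,0,-20,-34,0,0,-20,-34,0,0,-20,-34,0,0,-20,-34,0,0,-20,-34,0,0,-20,-34,0,0,-20,-34,0,0,-10,-17,0,0]
  hand: 1

```text
time_s: 2.1
ee_pos: [0.4489, -0.0872, 0.2208]
eef_rot: [-3.142, -0.001, 3.041]
force: [-0.2, 1.3, 0.7]
grip_width: 0.0939
grip_force: 0.0
```

Call:
apply_moves:
  plan: [-13,-22,0,0,-13,-22,0,0,-13,-22,0,0,-10,-15,0,0,-4,-6,0,0,0,0,0,0,0,0,15,0,0,0,20,0,0,0,20,0,0,0,20,0,0,0,10,0,0,0,5,0,0,0,0,0,0,0,0,0]

```text
time_s: 3.5
ee_pos: [0.493, -0.1765, 0.1321]
eef_rot: [-3.141, 0.001, 3.043]
force: [-0.2, -0.1, 0.1]
grip_width: 0.0936
grip_force: 0.0
```

```bash
python3 - <<'E'
from h import *
grab("scene","pics/s1.png"); print(monitor.get_obs()['ee_pos'])
E
```

```text
[ 0.4930108  -0.17661928  0.13213835]
```

View pics/s1.png

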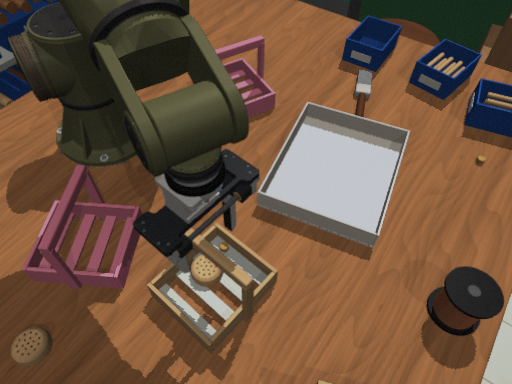

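The fingers straddle the handle at about mid-length (210,240), and the cap (223,246) and head (205,267) are well below them. Closing.

Call:
apply_moves:
  plan: [0,-2,0,0,0,0,0,0,0,0,0,0,0,0,0,0,0,0,0,0,0,0,0,0,0,0,0,0,0,0,0,0,0,0,0,0,0,0,0,0]
  hand: -1
  squeeze: 55

```text
time_s: 4.55
ee_pos: [0.4925, -0.1784, 0.1313]
eef_rot: [3.141, -0.0, 3.043]
force: [-0.5, 1.3, 1.4]
grip_width: 0.0176
grip_force: 30.5
```

Call:
apply_moves:
  plan: [0,0,0,0,0,0,-2,0,0,0,-4,0,0,0,-6,0,0,0,-8,0,0,0,-10,0,0,0,-10,0,0,0,-10,0,0,0,-10,0,0,0,-8,0,0,0,-6,0,0,0,-4,0,0,0,-2,0,0,0,0,0]

```text
time_s: 5.95
ee_pos: [0.4924, -0.1785, 0.2113]
eef_rot: [3.142, -0.0, 3.043]
force: [0.6, -0.2, -3.7]
grip_width: 0.0166
grip_force: 55.0
```

```bash
python3 - <<'E'
from h import *
grab("scene","pics/s2.png"); print(monitor.get_obs())
E
```

```text
{'time_s': 6.0, 'qpos': array([-4.17717226e-01,  2.19138980e-01,  1.55256337e+00,  2.43113424e-06,
        1.37021557e+00, -1.88973835e+00]), 'joint_vel': array([-0.00056339,  0.00496622,  0.00352644,  0.00102069, -0.00308278,
        0.00018491]), 'tau': array([ 3.14761986e-03, -5.14226460e+01, -3.78425074e+01, -2.72419327e-02,
        1.27837756e-01, -3.47823334e-05]), 'ee_pos': array([ 0.49238351, -0.1784944 ,  0.21104107]), 'eef_rot': array([ 3.14148840e+00, -3.08109512e-04,  3.04281698e+00]), 'force': array([-0.20495344, -0.83064978, -3.36161837]), 'moment': array([-0.01197687, -0.00668585, -0.00345376]), 'grip_force': 54.99138057231903, 'grip_width': 0.017164765936547022}
```

View pics/s2.png

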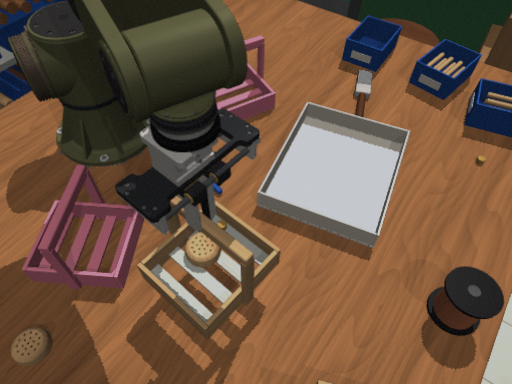

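Sieve is lifted and level; head (203,248) and cap (221,226) are in place. Carrying gently to the tray.

Call:
apply_moves:
  plan: [0,2,0,0,0,4,0,0,0,6,0,0,0,8,0,0,-1,10,0,0,-1,12,0,0,-1,13,0,0,-1,14,0,0,-1,14,0,0,-1,15,0,0,0,15,0,0,0,14,0,0,0,14,0,0,0,13,0,0,0,12,0,0,0,10,0,0,0,8,0,0,0,6,0,0,0,4,0,0,0,2,0,0]

```text
time_s: 8.0
ee_pos: [0.5178, 0.0161, 0.2112]
eef_rot: [-3.142, -0.0, 3.043]
force: [-0.3, -1.5, -5.1]
grip_width: 0.0168
grip_force: 55.0
```

Call:
apply_moves:
  plan: [0,2,0,0,0,4,0,0,0,6,0,0,0,8,0,0,-1,10,0,0,-1,12,0,0,-1,13,0,0,-1,14,0,0,-1,14,0,0,-1,15,0,0,0,15,0,0,0,14,0,0,0,14,0,0,0,13,0,0,0,12,0,0,0,10,0,0,0,8,0,0,0,6,0,0,0,4,0,0,0,2,0,0]

```text
time_s: 10.0
ee_pos: [0.5431, 0.2105, 0.2112]
eef_rot: [-3.142, 0.0, 3.043]
force: [0.6, -1.3, -3.7]
grip_width: 0.0171
grip_force: 55.0
```

Call:
apply_moves:
  plan: [0,0,0,0,0,0,2,0,0,0,4,0,0,0,4,0,0,0,3,0,0,0,1,0,0,0,0,0,0,0,0,0]

```text
time_s: 10.8
ee_pos: [0.5431, 0.2104, 0.1974]
eef_rot: [3.141, 0.0, 3.043]
force: [-0.2, 0.2, -4.0]
grip_width: 0.0171
grip_force: 55.0
```

```bash
python3 - <<'E'
from h import *
grab("scene","pics/s3.png"); c=grab("top","pics/t3.png"); print(monitor.get_obs()['ee_pos'])
a=cv2.imread('pics/s3.png')[60:300,200:440];b=cv2.imread('pics/t3.png')[60:220,90:290]
cv2.imwrite('pics/m3.png',np.hstack([cv2.resize(a,(390,390)),cv2.resize(b,(400,390))]))
E
```

```text
[0.54312285 0.21038643 0.19741184]
```

View pics/m3.png

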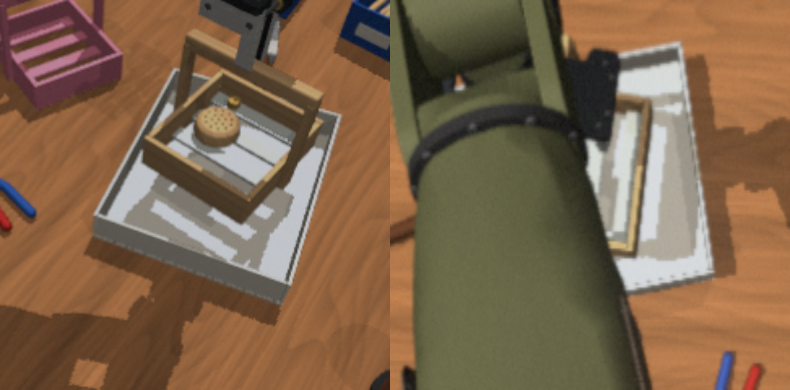

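Sieve is level above the tray, with the cap (232,102 in the crop) and head still in it. Starting the shake.

Call:
apply_moves:
  plan: [0,25,0,0,0,-25,0,0,0,-25,0,0,0,25,0,0,0,25,0,0,0,-25,0,0,0,-25,0,0,0,25,0,0,0,0,0,0,0,0,0,0,0,0,0,0,0,0,0,0]

```text
time_s: 12.1
ee_pos: [0.543, 0.2102, 0.1973]
eef_rot: [-3.142, 0.0, 3.043]
force: [-0.5, 0.3, -3.7]
grip_width: 0.0168
grip_force: 55.0
```

```bash
cat > look.py <<'E'
import sys
from h import *
k=sys.argv[1]
c=grab("scene",f"pics/s{k}.png"); print(monitor.get_obs()['ee_pos'])
W=cloud(c)
hsv=cv2.cvtColor(c["image"],cv2.COLOR_RGB2HSV)
m=((hsv[...,0]>12)&(hsv[...,0]<26)&(hsv[...,1]>150)).astype(np.uint8)
m[:100]=0;m[240:]=0;m[:,:262]=0;m[:,410:]=0
n,l,s,ct=cv2.connectedComponentsWithStats(m)
for i in range(1,n):
    if s[i,4]>8: print(s[i].tolist(),np.nanmedian(W[l==i],0).round(3))
a=c["image"][60:300,200:440,::-1]
cv2.imwrite(f'pics/m{k}.png',cv2.resize(a,(560,560)))
E
python3 look.py 4
```

```text
[0.54304406 0.21017305 0.19729922]
[319, 100, 7, 5, 13] [ 0.396  0.417 -0.   ]
[285, 109, 6, 5, 9] [ 0.339  0.332 -0.001]
[262, 111, 11, 7, 27] [ 0.298  0.29  -0.001]
[275, 114, 14, 11, 36] [ 0.338  0.296 -0.001]
[289, 115, 8, 10, 20] [ 0.368  0.306 -0.001]
[262, 119, 5, 9, 15] [ 0.311  0.259 -0.   ]
[279, 123, 7, 8, 16] [ 0.359  0.274 -0.   ]
[275, 139, 9, 11, 23] [ 0.387  0.215 -0.001]
[262, 210, 17, 21, 102] [ 0.493  0.02  -0.001]
[276, 217, 31, 23, 172] [ 0.54   0.029 -0.001]
[301, 227, 24, 13, 124] [ 0.585  0.039 -0.   ]
[320, 234, 20, 6, 46] [ 0.618  0.051 -0.   ]
```

View pics/m4.png

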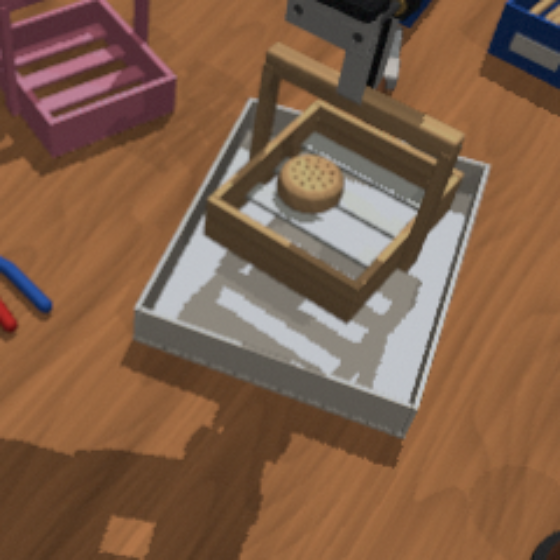

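Cap is no longer on the strip; head (311,182) is still in. I'll raise and carry half-way back gently, then check the tray.

Call:
apply_moves:
  plan: [0,0,-2,0,0,0,-4,0,0,0,-4,0,0,0,-3,0,0,0,-1,0,0,0,0,0]

```text
time_s: 12.75
ee_pos: [0.5431, 0.2104, 0.2114]
eef_rot: [3.142, 0.0, 3.043]
force: [-0.3, 0.6, -3.9]
grip_width: 0.0167
grip_force: 55.0
```

Call:
apply_moves:
  plan: [0,-2,0,0,0,-4,0,0,0,-6,0,0,0,-8,0,0,1,-10,0,0,1,-12,0,0,1,-13,0,0,1,-14,0,0,1,-14,0,0,1,-15,0,0,0,-15,0,0,0,-14,0,0,0,-14,0,0,0,-13,0,0,0,-12,0,0,0,-10,0,0,0,-8,0,0,0,-6,0,0,0,-4,0,0,0,-2,0,0]

```text
time_s: 14.75
ee_pos: [0.5177, 0.0157, 0.2112]
eef_rot: [3.142, -0.0, 3.043]
force: [-0.2, -0.0, -3.0]
grip_width: 0.0169
grip_force: 55.0
```

```bash
python3 - <<'E'
from h import *
c=grab("scene","pics/s5.png");t=grab("top","pics/t5.png"); print(monitor.get_obs()['ee_pos'])
cv2.imwrite('pics/m5.png',np.hstack([cv2.resize(c["image"][80:300,150:420,::-1],(430,350)),cv2.resize(t["image"][60:220,90:260,::-1],(370,350))]))
E
```

```text
[0.51774845 0.01588891 0.21122722]
```

View pics/m5.png

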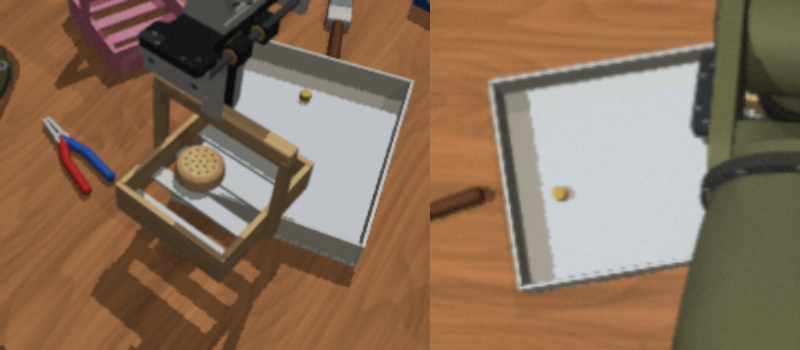

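The cap lies in the tray (305,95 left view; 560,193 top view) and the head is still in the sieve. Carrying on back and setting down.

Call:
apply_moves:
  plan: [0,-2,0,0,0,-4,0,0,0,-6,0,0,0,-8,0,0,1,-10,0,0,1,-12,0,0,1,-13,0,0,1,-14,0,0,1,-14,0,0,1,-15,0,0,0,-15,0,0,0,-14,0,0,0,-14,0,0,0,-13,0,0,0,-12,0,0,0,-10,0,0,0,-8,0,0,0,-6,0,0,0,-4,0,0,0,-2,0,0]

```text
time_s: 16.85
ee_pos: [0.4924, -0.1787, 0.2112]
eef_rot: [3.142, -0.0, 3.043]
force: [-0.6, 0.2, -2.9]
grip_width: 0.0172
grip_force: 55.0
```

Call:
apply_moves:
  plan: [0,0,0,0,0,0,2,0,0,0,4,0,0,0,6,0,0,0,8,0,0,0,10,0,0,0,10,0,0,0,10,0,0,0,8,0,0,0,6,0,0,0,4,0,0,0,3,0,0,0,3,0,0,0,2,0,0,0,2,0,0,0,1,0,0,0,0,0,0,0,0,0]

```text
time_s: 18.65
ee_pos: [0.4925, -0.1786, 0.1323]
eef_rot: [-3.142, 0.0, 3.043]
force: [0.2, -0.4, -3.7]
grip_width: 0.0165
grip_force: 55.0
```

Call:
apply_moves:
  plan: [0,0,1,0,0,0,0.5,0,0,0,0,0,0,0,0,0]

```text
time_s: 19.05
ee_pos: [0.4928, -0.1781, 0.1317]
eef_rot: [3.141, 0.001, 3.043]
force: [-3.4, 4.7, 6.1]
grip_width: 0.0168
grip_force: 55.0
```

Contact made with the bench. Releasing and retreating up.

Call:
apply_moves:
  plan: [0,0,0,0,0,0,0,0,0,0,0,0,0,0,0,0,0,0,0,0,0,0,0,0,0,0,0,0,0,0,0,0,0,0,-5,0,0,0,-10,0,0,0,-20,0,0,0,-20,0,0,0,-20,0,0,0,-20,0,0,0,0,0,0,0,0,0]
  hand: 1

```text
time_s: 20.65
ee_pos: [0.4924, -0.1785, 0.2258]
eef_rot: [-3.141, 0.0, 3.043]
force: [0.1, 0.6, -0.8]
grip_width: 0.0943
grip_force: 0.0
```

```bash
python3 - <<'E'
from h import *
c=grab("scene","pics/s6.png"); print(monitor.get_obs()['ee_pos'],monitor.get_obs()['grip_width'])
V=cloud(c)[200:352,130:290].reshape(-1,3);z=V[:,2]
P=V[(z>.14)&(z<.17)];print(cv2.minAreaRect((P[:,:2]*1000).astype(np.float32)),np.median(P[:,2]))
E
```

```text
[ 0.49217697 -0.17842178  0.22512159] 0.09419864341619769
((498.28985595703125, -178.89137268066406), (19.97197723388672, 176.29393005371094), 84.88200378417969) 0.16000075047280216
```

View pics/s6.png

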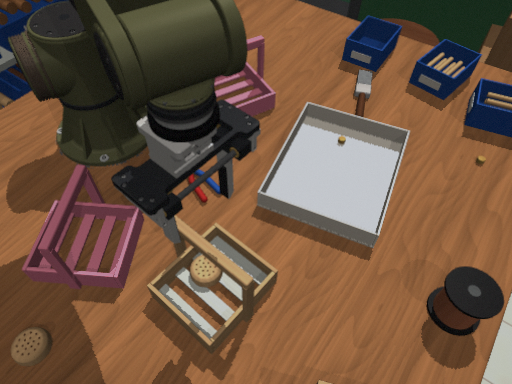

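Sieve stands where it was with the head (205,267) in it, the cap is in the tray (342,139), and the gripper is clear above.

```bash
python3 -c "
from station import ctrl
print(ctrl.hand_in())"
```

```text
the job is handed in; nothing more can be done
None
```

The job is handed in: the cap dropped into the white tray, and the sieve stands back where it was with the brush head still in it and the gripper clear; hand-in returned no verdict.

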